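Prime the pump of a freshly filled hand-gel bottle

ROBOT

A 6-joint arm with a two-finger parallel gripper is mounted at the origin on a cart in front of the work surface, level with it; the furniture and walls round the work are solid. World frame = base frame: x ahead of the robot, y to its left, z up, the work surface at z = 0. Lengths are in m, angles in rad, forces in N, time in s.
With the tool pointing down it reaches from about 0.25 to 0.775 m from the base axis. Payload 4 kg.
Tool frame: the origin (TCP) lies between the finger pads, 19 mm behind the fingertips; this is the grasp point; z points along the fingers, y is the line along which they close (so a half turn about z gives the same grasp; the last joint's range is limited). The gripper opens to 94 mm and grips with 3 to 60 N. Pads are 16 mm wide; open, the fingers measure 119 mm over their backs; the gripper's body (75 mm by 177 mm) begins 78 mm behind the grasp point.
Start: joints at [1.007, 0.087, 1.371, -0, 1.684, -0.103], TCP at [0.245, 0.493, 0.224] pointing down, gripper open.
Joint ranges: [-3.1, 3.1], [-0.76, 2.03], [0.27, 2.55], [-1.08, 4.22], [0.17, 2.65], [-2.57, 2.57]. Speed limits (rad/s): [2.79, 2.79, 3.14, 3.14, 3.14, 3.14].

INTERFACE

Orientations are given as [roll, pitch, yaw] about the fixed x, y, z axes, in that order (R = Rz(yaw) Ry(pitch) Rx(roll)).
In Python, from bench import * gives the robot as it stands.
- The arm moves only by the tool creep_tool, called after "Request:" in YAML: its name, and indented under it one key for each argument. Schema: {"type":"object","properties":{"plan":{"type":"array","items":{"type":"array","items":{"type":"number"},"minItems":5,"maxItems":5},"minItems":1,"maxItems":20},"only":{"type":"string"},"quiet":{"type":"boolean"},"lines":{"type":"string"}},"required":["plan"],"additionalProperties":false}. plan is a list of rows, 1 to 20 of them, each of 5 numbers: the finger opening in m, then dx, dy, dz in normalised numbers (1 is 0.8 m), then a turn about the tool's z in a scale on which 1.0 is pi/2 rad; each row shifts and turns the commanded pose from where the row before left it, along the tool's axes as they then stand; what a row does not reach is not made up. A row lasts 1/12 s, in which the tool goes at most 0.0417 m and 0.125 rad, less where a joint would pass 70% of its speed; a pose out of reach is approached as far as the arm can. The fingers move at their own pace and stop on an object; the grip force is fixed at half the most. Time passes only in rows, so rows that do not move let the fingers close. The tool returns the time, the measured TCP pose, the force, the opening and the grip force at its end. only (a regular expression) keeps the lines of the reply that match it, lines (a string "A,B") keeps lines A to B, and quiet returns only ok. Shift and turn numbers lie between -1 and 1, and a call with a number outside is refused. Input that does not fit is refused with a message, and nothing moves.
- get_obs(): the state, without advancing time (a new reading comes with each control period).
- snapshot(name): name is "scene" or "side" or "wrist"; returns a dict with "color" (400x640x3 uint8, blue, green, red), "fx", "fy", "cx", "cy" (pixels), "k1" (the pictures are not rectified: a ray, as slopes to the right and down, at radius r is drawn at 1 + k1 r^2 times it, then the intrinsics apply), "extrinsics" (4x4, takes a point from world to camera coordinates). Camera axes: x right, y down, z forward; pixel columns grow to the right and rows downward; lengths in m; the calibration is good to about 2 mm. A picture is of the moment at which its call begins. There is no depth.
- close_job(): hands the job in; it is judged then, once.
The state is a dict: "time": time; "joint_positions": joint angles; "qvel": joint speeds; "joint_torque": joint torques, N m; "tool_pos": TCP position; "ee_rot": TCP orientation; "wrist_force": force on the tool from outside, world axes, zero at the start; "wrist_torque": the same for the moment, N m; "width": finger opening in m; "finger_force": force on a finger pad.
Only numpy, scipy, OpenCV 4.12 (cv2) and the standard library are available. Lean on these libraries where they do the work, as an engineer would, in place of code of your own. Each camera call takes 0.05 s, during which the arm holds its last target. There are 200 camera calls.

TASK

The hand-gel bottle with the spout, on the steel tray, has just been refilled and its pump is still full of air: prime it with at least two full strokes. With the fingertips straight above the middle of the pump head, so that the stem is not bent, press it all the way down, let it come all the way up, press it all the way down a second time, let it come up again and draw the hand clear. Press gently, so that the bottle stays standing where it is, pick nothing up, and leave the push-down remover dispenser, the nail polish and the powder jar beside it alone.

Things in the scene. Friction and masses are not known exactly. Their poses are not given: they have to be found in the camera images.
- acrylic_guard: clear upright acrylic screen on the front edge of the left-hand table, solid and fixed: 4 mm thick (world x), 730 mm long (world y, from y = 0.01 to 0.74), up to 700 mm high; origin at the middle of its foot, at about x = 0.33. Keep the arm's elbow and forearm clear of it: with the tool upright over the tray, approach from the right.
- tray: steel implement tray fixed across the open carton on the right-hand table: 216 x 250 x 14 mm (x, y, z) with a low rolled rim; origin at the middle of its underside, 112 mm above the table; its floor, on which things stand, is 3 mm higher.
- pump_bottle: the hand-gel bottle: slim clear round bottle, 49 mm across, with a white pump and spout, 207 mm high in all, loose, about 0.2 kg. One of three things that swap places on the front and left of the tray. Origin at the middle of its underside.
- pump_bottle_pump (a joint): how far the pump head is pressed, in m: 0 up, 0.016 all the way down (stop). A spring (500 N/m, about 1 N of friction) lifts it again, to within 2.5 mm of the top; it takes about 9 N to hold it all the way down.
- pump_top (a point): middle of the flat top of the pump head, 15 mm across, 207 mm above the tray floor (322 mm above the table) when up; moves with the head. It lies within 3 mm of the bottle's axis; a spout, its top 2 mm lower, reaches 28 mm out to the bottle's +y side. Press straight down here, the point between the fingertips (TCP) within 10 mm of it as seen from above.
- dispenser: round white remover dispenser with a push-down dish on top, 72 mm across, 137 mm high, loose, at the back right of the tray; to be left alone. Origin at the middle of its underside.
- dispenser_dish (a joint): how far the dispenser's dish is pressed, in m: 0 up, 0.009 down; must stay up.
- tall_polish: nail-polish bottle with a long cap, 39 mm across, 119 mm high, loose; to be left alone. One of three things that swap places on the front and left of the tray. Origin at the middle of its underside.
- powder_jar: low round powder jar, 49 mm across, 50 mm high, loose; to be left alone. One of three things that swap places on the front and left of the tray. Origin at the middle of its underside.
Things that resemble listed ones, but are neither listed nor needed, are in the scene too. Leave any red look-alike of the pump_bottle alone.

How it is judged:
By the outcome, as a careful person would: the job done as asked, in the order asked, and still so for the second after the job is handed in, with the robot touching nothing.
It also fails if it takes over 40 s, if anything falls off the work surface, if the arm or the gripper's body presses on something with over 40 N, if the wrist force passes 120 N, or if a joint passes its speed limit or range.

## Working session

There is one attempt and no reset: what is moved stays moved. The work goes in short steps, Python scripts to look and compute and a tool call to move; the robot and the scene stay as the last step left them, time stands still between calls to the robot, and variables do not carry over. Pictures are saved under pics/ and viewed, at most 10 in all, crops included, and the job is handed in when it is done.

```bash
mkdir -p pics
```

Run:
```python
from bench import *
import cv2
for n in("scene","side"):
    s=snapshot(n); cv2.imwrite(f"pics/{n}0.png",s["color"]); print(n,s["fx"],s["cx"],s["cy"],s["k1"],s["extrinsics"])
o=get_obs(); print(o["time"],o["tool_pos"],o["ee_rot"],o["width"])
```

```text
scene 512.0610933348598 312.5296002604241 194.86634480513123 -0.12248142293306942 [[-0.49047079 -0.87142822  0.00715957  0.12110537]
 [-0.48197291  0.26440844 -0.83533843  0.43778271]
 [ 0.72604443 -0.41315982 -0.54968941  1.83192662]
 [ 0.          0.          0.          1.        ]]
side 374.1203715671773 319.2801923554608 195.54370989576816 -0.05110219617362538 [[ 0.82393063  0.5666831   0.00292951 -0.35463001]
 [ 0.32664192 -0.47068499 -0.81961009 -0.06445062]
 [-0.46308031  0.67625876 -0.57291424  1.75652808]
 [ 0.          0.          0.          1.        ]]
0.1 [0.24432434 0.49225034 0.22323035] [-3.13961987e+00 -2.10829546e-04  2.68079723e+00] 0.09397935293323309
```

View pics/scene0.png

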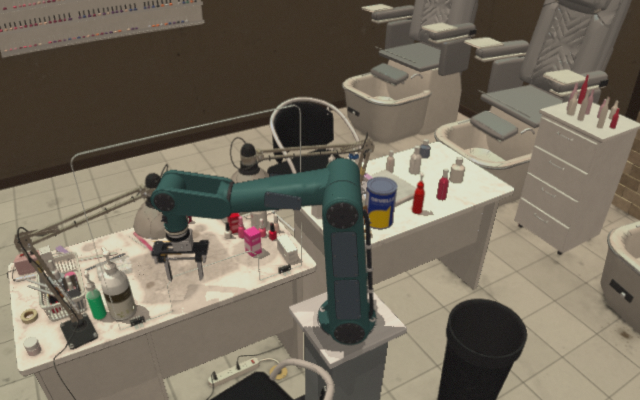

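View pics/side0.png

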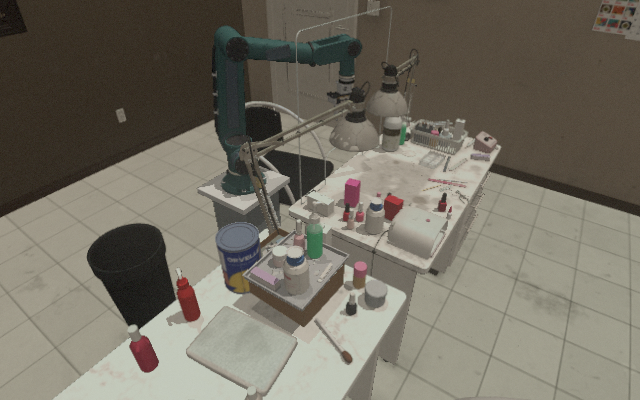

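The side picture shows the tray at about (300,270) with several bottles on it. In the scene picture the arm hides the tray, so I'll enlarge the side view.

Run:
```python
import cv2
a=cv2.imread("pics/side0.png")[190:320,215:375]
cv2.imwrite("pics/c1.png",cv2.resize(a,(738,600),interpolation=cv2.INTER_CUBIC))
```

```text
(no output)
```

View pics/c1.png

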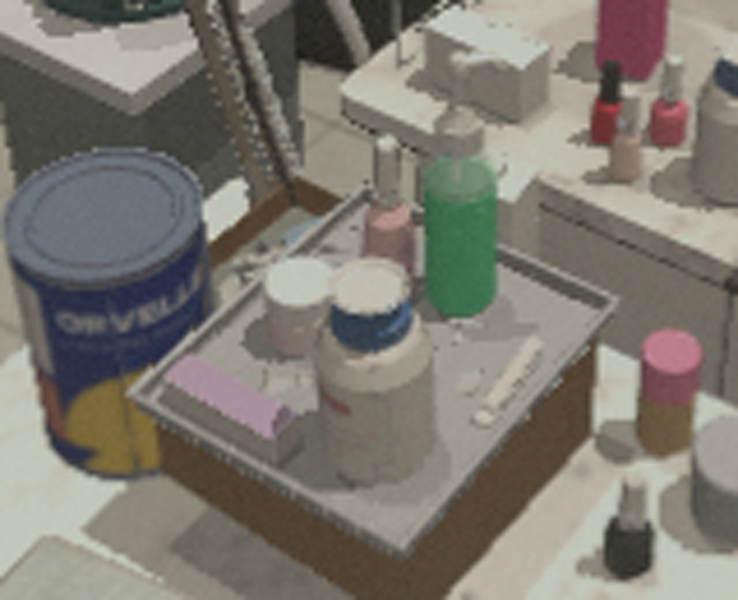

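The enlarged picture shows the green gel bottle on the tray, with its pump head at crop (468,62) and base centre at about (461,298). The polish is at (388,230), the jar at (300,310), and the dispenser with the blue band at (375,370). Next I cast rays.

Create h.py:
```python
import numpy as np, cv2
def ray(s,u,v):
    K=np.array([[s["fx"],0,s["cx"]],[0,s["fy"],s["cy"]],[0,0,1]])
    p=cv2.undistortPoints(np.array([[[u,v]]],float),K,np.array([s["k1"],0,0,0,0.]))[0,0]
    E=np.array(s["extrinsics"]);R,t=E[:3,:3],E[:3,3]
    return -R.T@t, R.T@np.array([*p,1])
def onz(s,u,v,z):
    o,d=ray(s,u,v); return o+d*(z-o[2])/d[2]
def proj(s,P):
    E=np.array(s["extrinsics"]);K=np.array([[s["fx"],0,s["cx"]],[0,s["fy"],s["cy"]],[0,0,1]])
    return cv2.projectPoints(np.array(P,float).reshape(-1,1,3),cv2.Rodrigues(E[:3,:3])[0],E[:3,3],K,np.array([s["k1"],0,0,0,0.]))[0][:,0]
```

Run:
```python
from bench import *
from h import *
s=snapshot("side")
f=lambda u,v:(215+u/4.6125,190+v/4.615)
for n,u,v,z in [("top",468,60,.322),("base",461,298,.115),("polish top",388,142,.234),("jar top",300,283,.165),("disp top",371,285,.252),("tray L",130,392,.126),("tray near",405,548,.126),("tray R",615,300,.126),("tray far",367,190,.126)]:
    print(n,onz(s,*f(u,v),z).round(3))
g=get_obs(); print(g["time"],g["tool_pos"])
w=snapshot("wrist"); cv2.imwrite("pics/w0.png",w["color"]); print(w["extrinsics"],w["fx"])
```

```text
top [ 0.63  -0.306  0.322]
base [ 0.623 -0.306  0.115]
polish top [ 0.57  -0.313  0.234]
jar top [ 0.558 -0.397  0.165]
disp top [ 0.656 -0.443  0.252]
tray L [ 0.505 -0.508  0.126]
tray near [ 0.723 -0.505  0.126]
tray R [ 0.718 -0.257  0.126]
tray far [ 0.508 -0.262  0.126]
0.15 [0.24437134 0.4923078  0.22338953]
[[ 0.44449781  0.89577738 -0.00213927 -0.5508147 ]
 [ 0.86503578 -0.42862064  0.2607632  -0.02722432]
 [ 0.23266884 -0.11775922 -0.96540042  0.39208205]
 [ 0.          0.          0.          1.        ]] 299.92486481233396
```

Run:
```python
import cv2,numpy as np
a=cv2.imread("pics/scene0.png")[110:260,220:420]; b=cv2.imread("pics/side0.png")[60:260,200:440]
r=lambda x:cv2.resize(x,(398,int(x.shape[0]*398/x.shape[1])),interpolation=cv2.INTER_CUBIC)
a,b=r(a),r(b);c=np.zeros((600,800,3),np.uint8);c[:a.shape[0],:398]=a;c[:b.shape[0],402:]=b
w=cv2.imread("pics/w0.png");w=cv2.resize(w,(380,238));c[340:578,0:380]=w
cv2.imwrite("pics/c2.png",c)
```

```text
(no output)
```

View pics/c2.png

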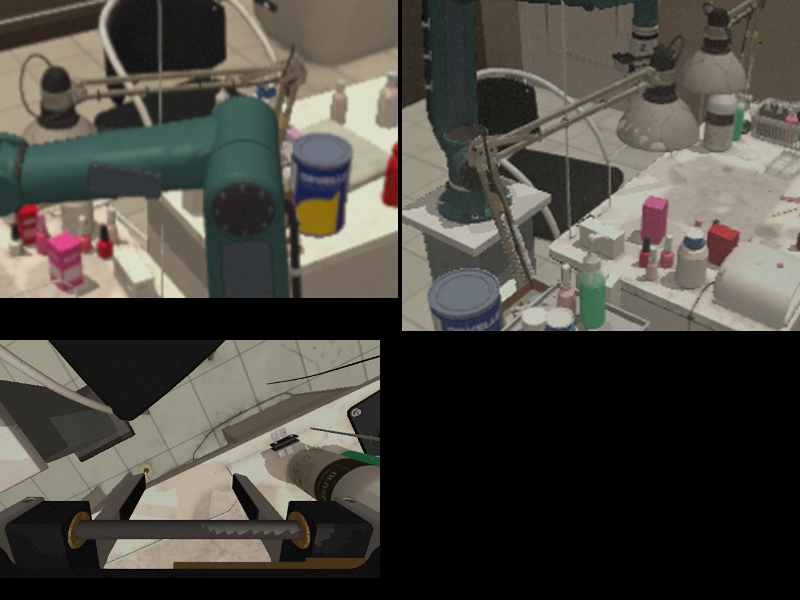

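The enlargement shows a lamp. Its elbow is at scene (368,147) / side (247,150) and its head at scene (249,150) / side (357,90). I'll triangulate it before moving.

Run:
```python
from bench import *
from h import *
a=snapshot("scene");b=snapshot("side")
def tri(p,q):
    o1,d1=ray(a,*p);o2,d2=ray(b,*q)
    t=np.linalg.lstsq(np.c_[d1,-d2],o2-o1,rcond=None)[0]
    x,y=o1+d1*t[0],o2+d2*t[1];return ((x+y)/2).round(3),np.linalg.norm(x-y).round(3)
print("elbow",tri((368,147),(247,150)));print("head",tri((249,150),(357,90)))
for z in(0,.05,.1,.15):print("foot",z,onz(b,277,235,z).round(3))
```

```text
elbow (array([ 0.385, -0.322,  0.426]), np.float64(0.005))
head (array([0.487, 0.143, 0.491]), np.float64(0.019))
foot 0 [ 0.372 -0.204 -0.   ]
foot 0.05 [ 0.411 -0.246  0.05 ]
foot 0.1 [ 0.451 -0.289  0.1  ]
foot 0.15 [ 0.49  -0.331  0.15 ]
```

Run:
```python
from bench import *
from h import *
a=snapshot("scene");b=snapshot("side")
def tri(p,q):
    o1,d1=ray(a,*p);o2,d2=ray(b,*q)
    t=np.linalg.lstsq(np.c_[d1,-d2],o2-o1,rcond=None)[0]
    x,y=o1+d1*t[0],o2+d2*t[1];return ((x+y)/2).round(3),np.linalg.norm(x-y).round(3)
for n,p,q in [("elbow",(342,213),(237,47)),("shoulder",(347,318),(238,165)),("wrist",(170,192),(350,47)),("guard edge top",(300,113),(297,30))]:print(n,tri(p,q))
for z in(.15,.2,.25,.3):print("can",z,onz(b,215+105/4.61,190+215/4.61,z).round(3))
o=get_obs();print(o["tool_pos"],o["joint_positions"])
```

```text
elbow (array([-0.101,  0.127,  0.569]), np.float64(0.034))
shoulder (array([-0.056,  0.031,  0.059]), np.float64(0.006))
wrist (array([0.254, 0.492, 0.547]), np.float64(0.008))
guard edge top (array([0.299, 0.035, 0.69 ]), np.float64(0.027))
can 0.15 [ 0.391 -0.411  0.15 ]
can 0.2 [ 0.437 -0.448  0.2  ]
can 0.25 [ 0.482 -0.486  0.25 ]
can 0.3 [ 0.528 -0.524  0.3  ]
[0.24456228 0.49259493 0.22413641] [ 1.00688662e+00  8.73335240e-02  1.37088983e+00 -2.36687555e-05
  1.68357100e+00 -1.03093289e-01]
```

Careful with the scale: shifts go in shares of 0.8 m and turns go in shares of pi/2 rad. That gives: -0.03 m / 0.8 = -0.0375, -0.01 m / 0.8 = -0.0125, -0.115 rad / 1.5708 = -0.0732.

Request:
creep_tool:
  plan:
    - [0, 0, 0, 0, -0.0732]
    - [0, 0, 0, 0, -0.0732]
    - [0, 0, 0, 0, -0.0732]
    - [0, 0, 0, 0, -0.0732]
    - [0, -0.0125, 0, 0, 0]
    - [0, 0, -0.0375, 0, 0]
    - [0, 0, -0.0375, 0, 0]
    - [0, 0, -0.0375, 0, 0]
    - [0, 0, -0.0375, 0, 0]
    - [0, 0, -0.0375, 0, 0]
    - [0, 0, -0.0375, 0, 0]

```text
time: 1.32
tool_pos: [0.2548, 0.3112, 0.2243]
ee_rot: [-3.142, 0.001, 3.138]
wrist_force: [-0.4, -0.1, -0.1]
width: 0.0246
finger_force: 0.0
```

Create o.py:
```python
from bench import *
o=get_obs()
for k in("time","joint_positions","tool_pos","ee_rot","wrist_force"):print(k,o[k])
```

```bash
python3 o.py
```

```text
time 1.3167
joint_positions [ 7.43892612e-01 -2.49395260e-01  1.68328163e+00 -4.59337451e-04
  1.70722599e+00 -8.22957662e-01]
tool_pos [0.25478962 0.31118478 0.22433017]
ee_rot [-3.14158567e+00  6.61595422e-04  3.13758402e+00]
wrist_force [-0.35284438 -0.11628412 -0.05414996]
```

Scaled: -0.03 m / 0.8 = -0.0375.

Request:
creep_tool:
  plan:
    - [0, 0, -0.0375, 0, 0]
    - [0, 0, -0.0375, 0, 0]
    - [0, 0, -0.0375, 0, 0]
    - [0, 0, -0.0375, 0, 0]
    - [0, 0, -0.0375, 0, 0]
    - [0, 0, -0.0375, 0, 0]
    - [0, 0, -0.0375, 0, 0]
    - [0, 0, -0.0375, 0, 0]
    - [0, 0, -0.0375, 0, 0]
    - [0, 0, -0.0375, 0, 0]
    - [0, 0, -0.0375, 0, 0]
    - [0, 0, -0.0375, 0, 0]
    - [0, 0, -0.0375, 0, 0]

```text
time: 2.4
tool_pos: [0.2538, -0.0793, 0.2248]
ee_rot: [-3.141, 0.002, 3.137]
wrist_force: [1.2, 0.1, 0.4]
width: 0.0003
finger_force: 0.0
```

```bash
python3 o.py
```

```text
time 2.4
joint_positions [-5.17324610e-01 -5.89884647e-01  1.90123651e+00 -2.17543962e-05
  1.82810168e+00 -2.08315961e+00]
tool_pos [ 0.25383913 -0.07932482  0.22477762]
ee_rot [-3.14052565e+00  1.85411869e-03  3.13662676e+00]
wrist_force [1.18519036 0.09784386 0.43517151]
```

Scaled: -0.03 m / 0.8 = -0.0375, 0.01 m / 0.8 = 0.0125, 0.126 rad / 1.5708 = 0.0802.

Request:
creep_tool:
  plan:
    - [0, 0.0125, -0.0375, 0, 0]
    - [0, 0.0125, -0.0375, 0, 0]
    - [0, 0.0125, -0.0375, 0, 0]
    - [0, 0, -0.0375, 0, 0]
    - [0, 0, -0.0375, 0, 0]
    - [0, 0, 0, 0, 0.0764]
    - [0, 0, 0, 0, 0.0764]
    - [0, 0, 0, 0, 0.0764]
    - [0, 0, 0, 0, 0.0764]
    - [0, 0, 0, 0, 0.0764]
    - [0, 0, 0, 0, 0.0764]
    - [0, 0, 0, 0, 0.0764]
    - [0, 0, 0, 0, 0.0764]
    - [0, 0, 0, 0, 0.0764]
    - [0, 0, 0, 0, 0.0764]
    - [0, 0, 0, 0, 0.0764]
    - [0, 0, 0, 0, 0.0764]
    - [0, 0, 0, 0, 0.0802]

```text
time: 3.9
tool_pos: [0.2238, -0.2279, 0.2245]
ee_rot: [3.141, 0.001, 1.566]
wrist_force: [0.3, 0.3, 0.6]
width: 0.0009
finger_force: 0.0
```

```bash
python3 o.py
```

```text
time 3.9
joint_positions [-9.72190309e-01 -4.50930085e-01  1.82363891e+00 -2.33365558e-04
  1.76826278e+00 -9.67464387e-01]
tool_pos [ 0.22384288 -0.22786051  0.22451115]
ee_rot [3.14142868e+00 6.41222511e-04 1.56602450e+00]
wrist_force [0.2500147  0.26782987 0.62618043]
```

Scaled: -0.03 m / 0.8 = -0.0375, -0.02 m / 0.8 = -0.025.

Request:
creep_tool:
  plan:
    - [0, -0.0375, 0, 0, 0]
    - [0, -0.0375, 0, 0, 0]
    - [0, -0.0375, 0, 0, 0]
    - [0, -0.0375, 0, 0, 0]
    - [0, -0.0375, 0, 0, 0]
    - [0, -0.0375, 0, -0.025, 0]
    - [0, -0.0375, 0, -0.0375, 0]
    - [0, -0.025, 0, -0.0375, 0]
    - [0, 0, 0, -0.0375, 0]
    - [0, 0, 0, -0.0375, 0]

```text
time: 4.73
tool_pos: [0.2244, -0.4584, 0.3641]
ee_rot: [-3.141, -0.002, 1.571]
wrist_force: [1.9, -0.6, 0.8]
width: 0.0003
finger_force: 0.0
```

```bash
python3 o.py
```

Create fit.py:
```python
import numpy as np
from scipy.optimize import least_squares
D=[(1.00688662,.0873335,1.37088983,.24456,.49259,.22414),(.743892612,-.24939526,1.68328163,.25478962,.31118478,.22433017),
(-.51732461,-.589884647,1.90123651,.25383913,-.07932482,.22477762),(-.97219,-.45093,1.823639,.223843,-.227861,.224511)]
from bench import get_obs
o=get_obs();D.append((*o["joint_positions"][:3],*o["tool_pos"]));D=np.array(D)
def m(p,q):
    L1,L2,c,r0,d=p;q1,q2,q3=q.T
    r=r0+L1*np.sin(q2)+L2*np.sin(q2+q3);z=c+L1*np.cos(q2)+L2*np.cos(q2+q3)
    return np.c_[r*np.cos(q1)-d*np.sin(q1),r*np.sin(q1)+d*np.cos(q1),z]
s=least_squares(lambda p:(m(p,D[:,:3])-D[:,3:]).ravel(),[.44,.5,-.27,0,.057]);p=s.x
print(p.round(4),abs(s.fun).max())
def ik(x,y,z):
    L1,L2,c,r0,d=p
    rho=np.sqrt(x*x+y*y-d*d)-r0;q1=np.arctan2(y,x)-np.arctan2(d,rho+r0);Z=z-c
    D2=rho*rho+Z*Z;q3=np.arccos((D2-L1**2-L2**2)/2/L1/L2)
    return q1,np.arctan2(rho,Z)-np.arctan2(L2*np.sin(q3),L1+L2*np.cos(q3)),q3
for P in[(.628,-.306,.345),(.628,-.306,.36),(.628,-.306,.38),(.628,-.306,.325),(.54,-.37,.36),(.45,-.45,.38)]:print(P,np.round(ik(*P),3))
```

```bash
python3 fit.py
```

```text
time 4.7333
joint_positions [-1.22662422e+00  1.51312102e-02  1.17072373e+00 -2.58244981e-04
  1.95752447e+00 -1.22665596e+00]
tool_pos [ 0.22435726 -0.45842092  0.36406063]
ee_rot [-3.14076451e+00 -1.60122730e-03  1.57073022e+00]
wrist_force [ 1.87536531 -0.62859365  0.82024633]
[ 0.4473  0.5001 -0.2756  0.0211  0.0565] 0.01492496739490845
(0.628, -0.306, 0.345) [-0.534  0.559  0.509]
(0.628, -0.306, 0.36) [-0.534  0.597  0.414]
(0.628, -0.306, 0.38) [-0.534  0.678  0.232]
(0.628, -0.306, 0.325) [-0.534  0.52   0.612]
(0.54, -0.37, 0.36) [-0.687  0.43   0.666]
(0.45, -0.45, 0.38) [-0.874  0.406  0.654]
```

Scaled: 0.03 m / 0.8 = 0.0375, 0.028 m / 0.8 = 0.035.

Request:
creep_tool:
  plan:
    - [0, 0, 0.035, 0, 0]
    - [0, 0, 0.035, 0, 0]
    - [0, 0, 0.035, 0, 0]
    - [0, 0, 0.035, 0, 0]
    - [0, 0, 0.035, 0, 0]
    - [0, 0, 0.035, 0, 0]
    - [0, 0, 0.035, 0, 0]
    - [0, 0, 0.035, 0, 0]
    - [0, 0.0275, 0.0375, 0, 0]
    - [0, 0.0275, 0.0375, 0, 0]
    - [0, 0.0275, 0.0375, 0, 0]
    - [0, 0.0275, 0.0375, 0, 0]
    - [0, 0, 0, 0, 0]
    - [0, 0, 0, 0, 0]

```text
time: 5.9
tool_pos: [0.5701, -0.3663, 0.3626]
ee_rot: [-3.14, -0.001, 1.576]
wrist_force: [-0.6, 0.2, 0.6]
width: 0.0003
finger_force: 0.0
```

```bash
python3 o.py; python3 fit.py
```

Run:
```python
from bench import *
from h import *
c=[]
for n,z in(("scene",(230,380,420,80)),("side",0),("wrist",0)):
    s=snapshot(n);cv2.imwrite(f"pics/{n}1.png",s["color"])
a=cv2.imread("pics/scene1.png")[90:240,280:480];b=cv2.imread("pics/side1.png")[100:300,200:400];w=cv2.imread("pics/wrist1.png")
o=np.zeros((600,800,3),np.uint8);o[:300,:400]=cv2.resize(a,(400,300));o[:400,400:]=cv2.resize(b,(400,400));o[300:550,:400]=cv2.resize(w,(400,250));cv2.imwrite("pics/c3.png",o)
s=snapshot("wrist");np.save("w1.npy",s,allow_pickle=True)
print("pred top in wrist",proj(s,[.63,-.306,.322]))
```

```text
time 5.9
joint_positions [-6.54478496e-01  4.20334118e-01  6.89998033e-01 -3.66633436e-04
  2.03254153e+00 -6.60288711e-01]
tool_pos [ 0.57013871 -0.36626037  0.36256242]
ee_rot [-3.14037944e+00 -5.26285034e-04  1.57644309e+00]
wrist_force [-0.63860426  0.21370554  0.62901158]
[ 0.4641  0.5113 -0.293   0.0144  0.0565] 0.013374266565514992
(0.628, -0.306, 0.345) [-0.534  0.511  0.587]
(0.628, -0.306, 0.36) [-0.534  0.54   0.508]
(0.628, -0.306, 0.38) [-0.534  0.594  0.378]
(0.628, -0.306, 0.325) [-0.534  0.479  0.676]
(0.54, -0.37, 0.36) [-0.687  0.395  0.721]
(0.45, -0.45, 0.38) [-0.874  0.371  0.71 ]
pred top in wrist [[410.56853786 138.50289603]]
```

View pics/c3.png

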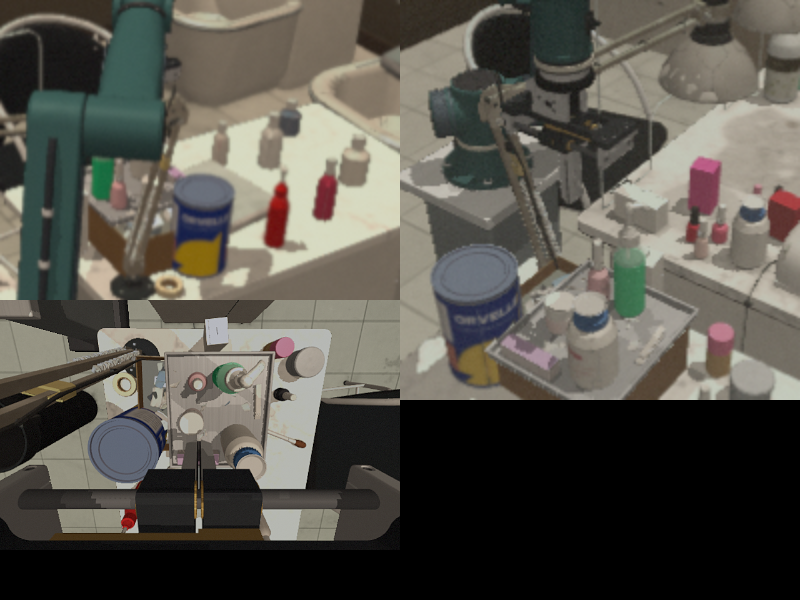

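In the mosaic, the gripper and forearm are clear of the lamp. The wrist view shows the bottle at about (235,378), with its white spout reaching to the upper right. I'll enlarge the wrist view there.

Run:
```python
import cv2
a=cv2.imread("pics/wrist1.png")[80:180,320:450]
cv2.imwrite("pics/c4.png",cv2.resize(a,(780,600),interpolation=cv2.INTER_CUBIC))
```

```text
(no output)
```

View pics/c4.png

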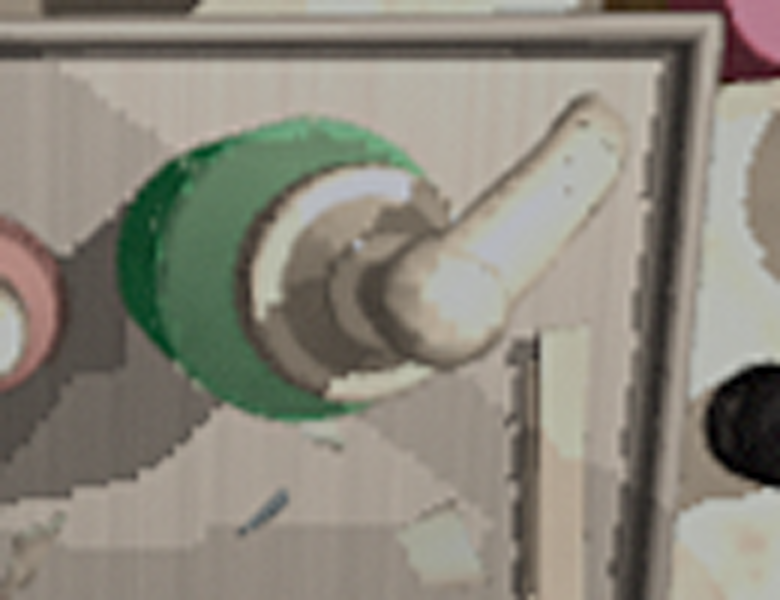

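The wrist crop shows the pump head centred at about crop (455,297), which is full pixel (396,129.5), with the spout running to the upper right.

Run:
```python
from bench import *
from h import *
s=snapshot("wrist");b=snapshot("side")
w=onz(s,395.8,129.5,.322);print(w,onz(s,417.5,99,.318))
print("in side (crop px)",(proj(b,w)-[215,190])*4.61)
o1,d1=ray(s,395.8,129.5);o2,d2=ray(b,215+468/4.61,190+60/4.61)
t=np.linalg.lstsq(np.c_[d1,-d2],o2-o1,rcond=None)[0];print(o1+d1*t[0],o2+d2*t[1])
print(onz(b,215+468/4.61,190+64/4.61,.322), get_obs()["tool_pos"])
```

```text
[ 0.61962293 -0.30033052  0.322     ] [ 0.63350541 -0.28091266  0.318     ]
in side (crop px) [[459.44842431  50.08854182]]
[ 0.62156323 -0.3006892   0.31434749] [ 0.62455323 -0.29803809  0.31498134]
[ 0.63247066 -0.3093859   0.322     ] [ 0.56754666 -0.36837446  0.36416607]
```

Scaled: 0.02 m / 0.8 = 0.025, 0.017 m / 0.8 = 0.0213.

Request:
creep_tool:
  plan:
    - [0, 0.025, 0.0213, 0, 0]
    - [0, 0.025, 0.0213, 0, 0]
    - [0, 0.0188, 0.0125, 0, 0]
    - [0, 0.0125, 0.01, 0.0038, 0]
    - [0, 0, 0, 0, 0]
    - [0, 0, 0, 0, 0]

```text
time: 6.7
tool_pos: [0.62, -0.3022, 0.3604]
ee_rot: [-3.141, 0.0, 1.575]
wrist_force: [0.4, -0.1, 0.2]
width: 0.0004
finger_force: 0.0
```

Run:
```python
from bench import *
from h import *
s=snapshot("wrist");b=snapshot("side");c=snapshot("scene");o=get_obs();print(o["tool_pos"],o["wrist_force"],o["joint_positions"][:3])
pw=proj(s,[.621,-.302,.322])[0];print(pw)
tip=np.array(o["tool_pos"])-[0,0,.019];pb=proj(b,[tip,[.621,-.302,.322]]);print(proj(s,tip),pb)
def crop(i,p,r,n):
    x,y=int(p[0]),int(p[1]);x0,y0=max(x-r,0),max(y-r,0);print(n,x0,y0,400/(2*r));return cv2.resize(i[y0:y0+2*r,x0:x0+2*r],(400,400),interpolation=cv2.INTER_CUBIC)
m=np.hstack([crop(s["color"],pw,50,"w"),crop(b["color"],pb[1],40,"side")]);cv2.imwrite("pics/c5.png",m)
```

```text
[ 0.61958297 -0.30306816  0.36082707] [-0.09127106 -0.20315627  0.79329495] [-0.53689945  0.45191855  0.64976303]
[318.3907634  227.63051209]
[[316.20123375 240.33070883]] [[314.07219285 195.689275  ]
 [314.72118439 201.30180641]]
w 268 177 4.0
side 274 161 5.0
```

View pics/c5.png

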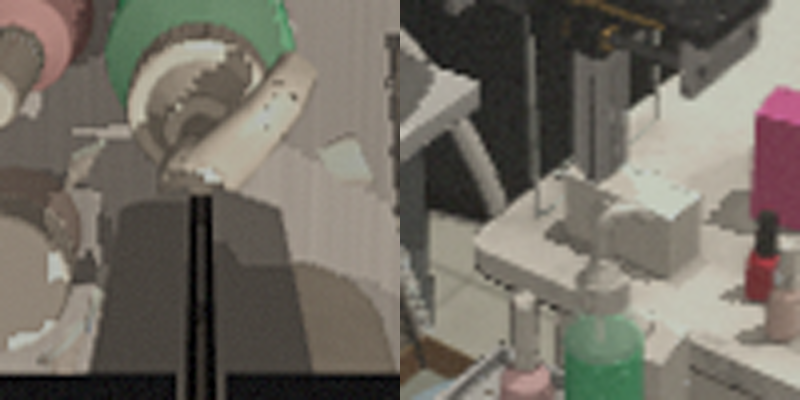

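The tips are over the head in both views: side (600,178) for the tips against (607,205) for the head. I'll shift about 2 mm in x and 1 mm in y and lower to near contact.

Scaled: 0.005 m / 0.8 = 0.0063, 0.004 m / 0.8 = 0.005.

Request:
creep_tool:
  plan:
    - [0, 0.0013, 0.0025, 0.0063, 0]
    - [0, 0, 0, 0.0063, 0]
    - [0, 0, 0, 0.0063, 0]
    - [0, 0, 0, 0.005, 0]
    - [0, 0, 0, 0.0038, 0]
    - [0, 0, 0, 0.0038, 0]
    - [0, 0, 0, 0.0038, 0]
    - [0, 0, 0, 0, 0]
    - [0, 0, 0, 0, 0]

```text
time: 7.6
tool_pos: [0.6223, -0.3008, 0.3333]
ee_rot: [3.141, 0.0, 1.576]
wrist_force: [0.1, 0.2, 3.0]
width: 0.0005
finger_force: 1.6
```

Scaled: 0.003 m / 0.8 = 0.0038, 0.002 m / 0.8 = 0.0025.

Request:
creep_tool:
  plan:
    - [0, 0, 0, 0.0038, 0]
    - [0, 0, 0, 0.0038, 0]
    - [0, 0, 0, 0.0025, 0]
    - [0, 0, 0, 0, 0]
    - [0, 0, 0, 0, 0]

```text
time: 8.02
tool_pos: [0.6225, -0.3009, 0.3265]
ee_rot: [3.139, 0.001, 1.576]
wrist_force: [-1.1, -0.3, 6.4]
width: 0.0002
finger_force: 3.0
```

Request:
creep_tool:
  plan:
    - [0, 0, 0, 0.0025, 0]
    - [0, 0, 0, 0.0013, 0]
    - [0, 0, 0, 0, 0]
    - [0, 0, 0, 0, 0]

```text
time: 8.35
tool_pos: [0.6225, -0.301, 0.325]
ee_rot: [3.137, 0.003, 1.576]
wrist_force: [-0.1, -0.5, 9.1]
width: 0.0005
finger_force: 4.6
```

Scaled: 0.001 m / 0.8 = 0.0013.

Request:
creep_tool:
  plan:
    - [0, 0, 0, 0.0013, 0]
    - [0, 0, 0, 0.0013, 0]
    - [0, 0, 0, 0, 0]
    - [0, 0, 0, 0, 0]

```text
time: 8.68
tool_pos: [0.6227, -0.301, 0.3249]
ee_rot: [3.134, 0.004, 1.576]
wrist_force: [-1.1, 0.6, 13.5]
width: 0.0006
finger_force: 6.5
```

Request:
creep_tool:
  plan:
    - [0, 0, 0, 0.0013, 0]
    - [0, 0, 0, 0.0013, 0]
    - [0, 0, 0, 0, 0]
    - [0, 0, 0, 0, 0]

```text
time: 9.02
tool_pos: [0.6228, -0.3011, 0.3249]
ee_rot: [3.132, 0.006, 1.576]
wrist_force: [-2.0, 0.5, 17.1]
width: 0.0003
finger_force: 8.5
```

It's on the stop: z holds at 0.3249 while the force rises to 17 N. Now I let it come all the way up.

Scaled: -0.004 m / 0.8 = -0.005.

Request:
creep_tool:
  plan:
    - [0, 0, 0, -0.005, 0]
    - [0, 0, 0, -0.005, 0]
    - [0, 0, 0, -0.005, 0]
    - [0, 0, 0, -0.005, 0]
    - [0, 0, 0, -0.005, 0]
    - [0, 0, 0, -0.005, 0]
    - [0, 0, 0, -0.005, 0]
    - [0, 0, 0, -0.005, 0]
    - [0, 0, 0, -0.005, 0]
    - [0, 0, 0, 0, 0]
    - [0, 0, 0, 0, 0]
    - [0, 0, 0, 0, 0]
    - [0, 0, 0, 0, 0]
    - [0, 0, 0, 0, 0]

```text
time: 10.18
tool_pos: [0.6223, -0.3008, 0.3534]
ee_rot: [-3.141, -0.0, 1.576]
wrist_force: [-0.5, -0.2, -0.1]
width: 0.0005
finger_force: 0.0
```

Run:
```python
from bench import *
from h import *
b=snapshot("side")["color"];w=snapshot("wrist")["color"]
cv2.imwrite("pics/c6.png",np.hstack([cv2.resize(w[177:277,268:368],(400,400),interpolation=2),cv2.resize(b[161:241,274:354],(400,400),interpolation=2)]))
```

```text
(no output)
```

View pics/c6.png

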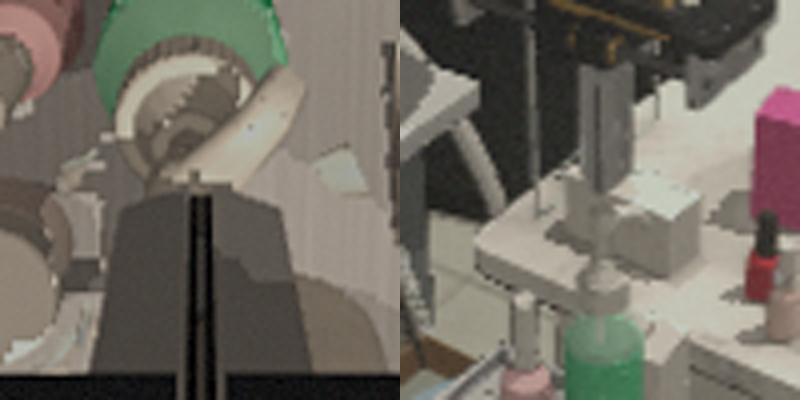

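The bottle stands unmoved, with its body still at (605,355) in the side crop. The head is up again, directly under the fingertips at (605,205). Second stroke.

Scaled: 0.004 m / 0.8 = 0.005, 0.003 m / 0.8 = 0.0038.

Request:
creep_tool:
  plan:
    - [0, 0, 0, 0.005, 0]
    - [0, 0, 0, 0.005, 0]
    - [0, 0, 0, 0.005, 0]
    - [0, 0, 0, 0.0038, 0]
    - [0, 0, 0, 0.0038, 0]
    - [0, 0, 0, 0.0038, 0]
    - [0, 0, 0, 0.0038, 0]
    - [0, 0, 0, 0.0038, 0]
    - [0, 0, 0, 0.0038, 0]
    - [0, 0, 0, 0.0025, 0]
    - [0, 0, 0, 0.0025, 0]
    - [0, 0, 0, 0.0013, 0]
    - [0, 0, 0, 0.0013, 0]
    - [0, 0, 0, 0, 0]
    - [0, 0, 0, 0, 0]
    - [0, 0, 0, 0, 0]

```text
time: 11.62
tool_pos: [0.6228, -0.301, 0.3249]
ee_rot: [3.132, 0.006, 1.576]
wrist_force: [-1.3, 0.7, 16.0]
width: 0.0008
finger_force: 8.1
```

Scaled: -0.005 m / 0.8 = -0.0063, -0.004 m / 0.8 = -0.005.

Request:
creep_tool:
  plan:
    - [0, 0, 0, -0.005, 0]
    - [0, 0, 0, -0.005, 0]
    - [0, 0, 0, -0.005, 0]
    - [0, 0, 0, -0.005, 0]
    - [0, 0, 0, -0.005, 0]
    - [0, 0, 0, -0.005, 0]
    - [0, 0, 0, -0.005, 0]
    - [0, 0, 0, -0.005, 0]
    - [0, 0, 0, -0.005, 0]
    - [0, 0, 0, -0.0063, 0]
    - [0, 0, 0, -0.0038, 0]
    - [0, 0, 0, 0, 0]
    - [0, 0, 0, 0, 0]

```text
time: 12.7
tool_pos: [0.6225, -0.3009, 0.3621]
ee_rot: [3.141, 0.0, 1.576]
wrist_force: [0.3, -0.2, 0.1]
width: 0.0002
finger_force: 0.0
```

Request:
creep_tool:
  plan:
    - [0, -0.025, -0.0188, 0, 0]
    - [0, -0.0313, -0.025, 0, 0]
    - [0, -0.0313, -0.025, 0, 0]
    - [0, -0.0275, -0.0375, 0, 0]
    - [0, -0.0275, -0.0375, 0, 0]
    - [0, -0.0275, -0.0375, 0, 0]
    - [0, -0.0188, -0.025, 0, 0]
    - [0, 0, 0, 0, 0]
    - [0, 0, 0, 0, 0]
    - [0, 0, 0, 0, 0]
    - [0, 0, 0, 0, 0]

```text
time: 13.62
tool_pos: [0.4593, -0.4517, 0.3615]
ee_rot: [3.141, -0.001, 1.578]
wrist_force: [0.6, 0.2, 0.2]
width: 0.0004
finger_force: 0.0
```

Run:
```python
from bench import *
from h import *
b=snapshot("side")["color"]
cv2.imwrite("pics/c7.png",cv2.resize(b[190:320,215:375],(738,600),interpolation=2))
```

```text
(no output)
```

View pics/c7.png

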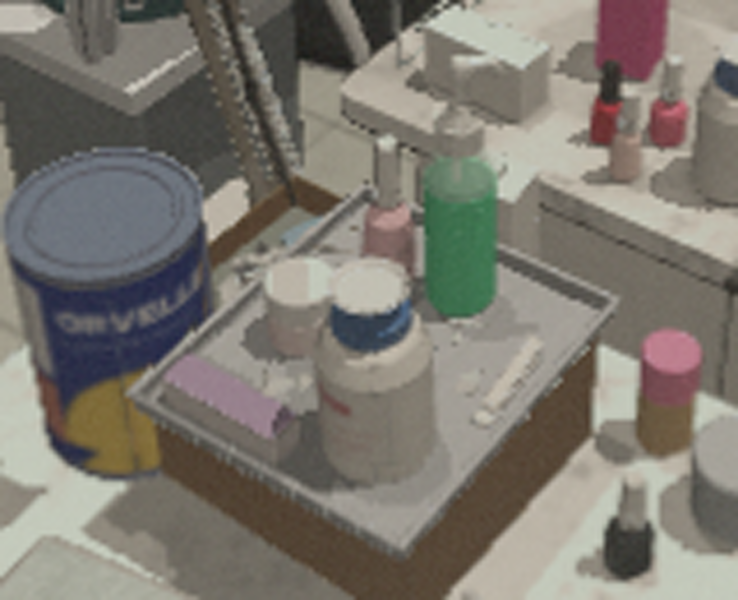

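The picture matches the first one: the bottle is standing at (461,240) with its head up at (462,60), everything else is in place, and the hand is clear.

```bash
python3 -c "
from bench import *
print(close_job())"
```

```text
the job is handed in; nothing more can be done
None
```

I primed the gel pump with two full strokes, pressing to the stop each time (peak about 17 N). The head came back up, the bottle stayed standing where it was, nothing else was moved, and I handed the job in with the hand clear at about 14 s.

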